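Screw a hose tail into a coupling in the vice and nip it one flat past the washer

ROBOT

A 7-joint arm with a two-finger parallel gripper is mounted at the origin on a cart in front of the work surface, level with it; the furniture and walls round the work are solid. World frame = base frame: x ahead of the robot, y to its left, z up, the work surface at z = 0. Lengths are in m, angles in rad, forces in N, time in s.
With the tool pointing down it reaches from about 0.425 to 0.975 m from the base axis. Payload 16.7 kg.
Tool frame: the origin (TCP) lies between the finger pads, 19 mm behind the fingertips; this is the grasp point; z points along the fingers, y is the line along which they close (so a half turn about z gives the same grasp; the last joint's range is limited). The gripper opens to 85 mm and grips with 20 to 120 N. Pads are 22 mm wide; open, the fingers measure 114 mm over their backs; the gripper's body (76 mm by 85 mm) begins 54 mm behind the grasp point. The pads swing forward as they close: fully open they stand 13 mm farther back than shut.
Start: joints at [-1.28, 0.426, 0.074, 1.606, -0.034, 1.111, -0.067], TCP at [0.288, 0.61, 0.25] pointing down, gripper open.
Joint ranges: [-2.85, 2.85], [-0.5, 2.14], [-1.23, 1.37], [0.21, 2.46], [-1.02, 4.16], [0.16, 2.05], [-2.73, 2.73]. Speed limits (rad/s): [1.89, 1.89, 2.39, 2.39, 3.01, 3.01, 3.01].

INTERFACE

Orientations are given as a unit quaternion [x, y, z, w].
In Python, from plant import ctrl gives the robot as it stands.
- The arm moves only by the shell command python3 steer.py FILE [OPENING] [FORCE], which reads ROWS from the file FILE. ROWS is 1 to 10 rows, one to a line, with the numbers parted by spaces; each row has 6 numbers: dx, dy, dz in m, then a rotation vector rx, ry, rz in rad; each row is the pose to reach, as a shift and turn from the pose commanded when the command began, along the tool's axes at that moment; what a row does not reach only later rows make up. A row lasts 1/12 s, in which the tool goes at most 0.0417 m and 0.125 rad, less where a joint would pass 70% of its speed; a pose out of reach is approached as far as the arm can. OPENING is the finger opening in m, set as the command begins (- or left out keeps the last). The fingers move at their own pace and stop on an object; FORCE is the grip in N (left out, the last holds). Time passes only in rows, so rows that do not move let the fingers close. It prints the time, the measured TCP pose, the force, the opening and the grip force at its end. Input that does not fit is refused with a message, and nothing moves.
- ctrl.get_state(): the state, without advancing time (a new reading comes with each control period).
- ctrl.grab_frame(name): name is "side" or "top"; returns (picture, depth): 420x560x3 uint8, red, green, blue; 420x560 float32, m along the optical axis (not along the pixel's ray), 0 where there is no reading.
- ctrl.camera_model(name): a dict with "fx", "fy", "cx", "cy" (pixels), "position" and "attitude" of the camera in the world. Camera axes: x right, y down, z forward; pixel columns grow to the right and rows downward; lengths in m; the calibration is good to about 2 mm. A picture is of the moment at which its call begins. camera_model takes no time and is no camera call.
- ctrl.close_job(): hands the job in; it is judged then, once.
The state is a dict: "time_s": time; "joint_pos": joint angles; "dq": joint speeds; "joint_efforts": joint torques, N m; "eef_pos": TCP position; "eef_rot": TCP orientation; "wrist_force": force on the tool from outside, world axes, zero at the start; "torque": the same for the moment, N m; "grip_width": finger opening in m; "finger_force": force on a finger pad.
Only numpy, scipy, OpenCV 4.12 (cv2) and the standard library are available. Lean on these libraries where they do the work, as an engineer would, in place of code of your own. Each camera call takes 0.05 s, during which the arm holds its last target. There are 200 camera calls.

TASK

Pick up the brass hose tail and screw it, clockwise and without forcing it, squarely into the steel coupling held in the vice, until its nose takes up the rubber washer in the bottom and turning gets distinctly heavier. From there give it one more flat of its hexagon (a sixth of a turn) and stop, so that the washer is nipped but not crushed; then let go, and leave the other things on the trolley where they are.

Things in the scene. Friction and masses are not known exactly. Their poses are not given: they have to be found in the camera images.
- hose_tail: Loose brass hose tail, 91 mm tall, 0.27-0.44 kg, standing on its nose. Origin: centre of the nose face, z up. Round shank 34 mm, nose edge chamfered 3.5 mm. Hexagon 46 mm across flats at z 39-57 mm, to grip (TCP at z 60); flats face 30, 90, 150 deg.. from its x axis. 31 mm barb on top. Three thread ribs to radius 21.5, each starting at 0, 120, 240 deg, z 9 mm, climbing 90 deg anticlockwise
- coupling: Dark steel coupling upright in the vice, 60 mm tall. Origin: centre of its underside, z up. Right-hand three-start thread inside, 18 mm a turn: ridges start at 0, 120, 240 deg from its x axis, 3 mm below the mouth, and run down clockwise. Tail at rest on the ridges: nose at z 45-46 if the ribs stand 5-30 deg anticlockwise of the starts, to 51 else; any start works. Play 1.1 mm axial, 0.6 mm radial
- coupling_mouth (a point): Centre of the coupling's open mouth, 95 mm above the trolley top; bore 47 mm, 35 mm inside the thread ridges. In the bottom lies the rubber washer, its top 17-28 mm below the mouth (differs each time); it yields above 16 N. Running in takes under 0.15 N m; once the washer is taken up about 0.15 N m more, growing 0.02-0.06 N m every 10 deg; one flat sinks the tail 3 mm. The thread holds itself
- vice: Green machine vice bolted on the trolley, 298 mm long, 143 mm wide, jaws 68 mm above the trolley top; it stands in another place each time. Origin under its middle; its x axis runs along the jaws, its y axis points to the screw handle (the screw end looks roughly towards the robot). The coupling stands between the jaws 61.5 mm along -y and rises 26 mm above them
- nut_m16: Loose rusty hexagon nut, 24 mm wide, 13 mm tall, lying flat; bystander. Origin under its centre
- bolt_m12: Loose grey hexagon bolt, 68 mm long, 19 mm tall, lying down; bystander. Origin under its centre, length along its y axis
- tape_measure: Loose black pocket tape, 83 x 87 mm, 41 mm tall; bystander. Origin under its centre
- glue_bottle: Loose glue bottle, 44 mm wide, 147 mm tall, standing at the back; bystander. Origin under its centre

How it is judged:
By the outcome, as a careful person would: the job done as asked, in the order asked, and still so for the second after the job is handed in, with the robot touching nothing.
It also fails if it takes over 72 s, if anything falls off the work surface, if the arm or the gripper's body presses on something with over 40 N, if the wrist force passes 120 N, or if a joint passes its speed limit or range.

## Working session

There is one attempt and no reset: what is moved stays moved. The work goes in short steps, Python scripts to look and compute and a shell command to move; the robot and the scene stay as the last step left them, time stands still between calls to the robot, and variables do not carry over. Pictures are saved under pics/ and viewed, at most 10 in all, crops included, and the job is handed in when it is done.

```bash
ls; mkdir -p pics
python3 - <<'E'
from plant import ctrl
import cv2,numpy as np
s=ctrl.get_state();print(s)
for n in("side","top"):
    im,d=ctrl.grab_frame(n);cv2.imwrite(f"pics/{n}0.png",im[:,:,::-1]);np.savez(f"pics/{n}0.npz",im=im,d=d);print(n,ctrl.camera_model(n))
E
```

```text
pics
plant.py
steer.py
{'time_s': 0.0, 'joint_pos': array([-1.2794779 ,  0.42673116,  0.07384139,  1.60657071, -0.0340836 ,
        1.11078347, -0.06711893]), 'dq': array([ 0.00072684, -0.00030516,  0.00050733,  0.00127389, -0.00024778,
       -0.00057581, -0.0006722 ]), 'joint_efforts': array([-8.79694762e-04, -9.49804330e+01,  3.76014903e+00, -4.63547194e+01,
        1.89974089e-02,  9.52777656e-03,  1.71566944e-05]), 'eef_pos': array([0.28787704, 0.61013709, 0.24932687]), 'eef_rot': array([ 2.18645281e-01,  9.75804212e-01, -6.11020439e-04, -8.47550553e-05]), 'wrist_force': array([-0.12446782, -0.00102805, -0.39958601]), 'torque': array([ 0.02564013, -0.043986  , -0.00707875]), 'finger_force': 0.0, 'grip_width': 0.08538712879716297}
side {'fx': 493.709420868488, 'fy': 493.709420868488, 'cx': 275.56392330124515, 'cy': 218.19837501865948, 'position': array([ 0.15740625, -0.60625857,  0.69792222]), 'attitude': array([ 0.87308746, -0.25218189,  0.12092171, -0.39937516])}
top {'fx': 493.3420855865266, 'fy': 493.3420855865266, 'cx': 278.6128513383064, 'cy': 207.53561791425628, 'position': array([ 0.42316368, -0.04126978,  1.05850867]), 'attitude': array([-0.70357484,  0.70827025, -0.04099973,  0.04067826])}
```

View pics/side0.png

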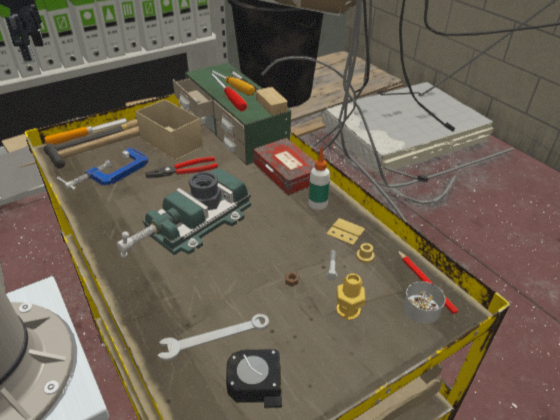

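View pics/top0.png

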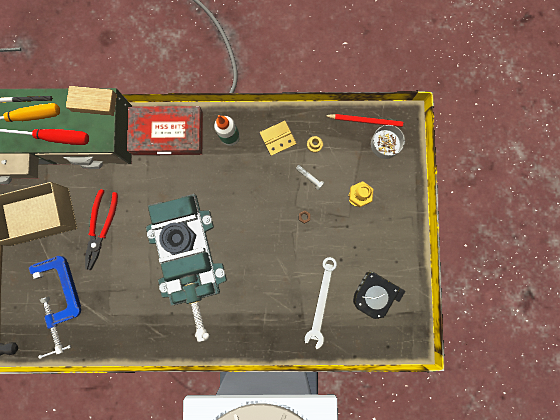

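The side view shows the hose tail at about (350,297) and the coupling mouth at (204,183). In the top view they are at (361,194) and (177,236). I'll zoom in on both.

```bash
cat > h.py <<'E'
import numpy as np,cv2
from scipy.spatial.transform import Rotation as R
from plant import ctrl
def load(n,k=0):
    z=np.load(f"pics/{n}{k}.npz");return z['im'],z['d']
def ray(n,u,v):
    c=ctrl.camera_model(n);d=np.stack([(np.asarray(u)-c['cx'])/c['fx'],(np.asarray(v)-c['cy'])/c['fy'],np.ones_like(np.asarray(u,float))],-1)
    return c['position'],R.from_quat(c['attitude']).apply(d)
def plane(n,u,v,z):
    p,d=ray(n,u,v);return p+d*((z-p[2])/d[...,2])[...,None]
def cloud(n,d):
    v,u=np.mgrid[0:420,0:560];p,r=ray(n,u.ravel().astype(float),v.ravel().astype(float))
    return (p+r*d.ravel()[:,None]).reshape(420,560,3)
def tri(u1,v1,n1,u2,v2,n2):
    p,a=ray(n1,float(u1),float(v1));q,b=ray(n2,float(u2),float(v2))
    s=np.linalg.lstsq(np.stack([a,-b],1),q-p,rcond=None)[0];x,y=p+a*s[0],q+b*s[1]
    return (x+y)/2,np.linalg.norm(x-y)
E
python3 - <<'E'
from h import *
t,td=load('top');s,sd=load('side')
def crop(i,u,v):return cv2.resize(i[v-37:v+38,u-50:u+50],(400,300),interpolation=cv2.INTER_CUBIC)
m=np.vstack([np.hstack([crop(t,361,194),crop(t,177,236)]),np.hstack([crop(s,350,297),crop(s,204,188)])])
cv2.imwrite('pics/m.png',m[:,:,::-1])
for n,i,d in(('top',t,td),('side',s,sd)):
    P=cloud(n,d);print(n,'table z',np.median(P[300:340,250:290].reshape(-1,3),0))
    hsv=cv2.cvtColor(i,cv2.COLOR_RGB2HSV);mk=cv2.inRange(hsv,(15,120,60),(35,255,255))
    w=np.zeros_like(mk)
    u,v=(361,194) if n=='top' else (350,297)
    w[v-28:v+28,u-22:u+22]=1;mk*=w
    Q=P[mk>0];print(n,len(Q))
    for lo,hi in((.03,.05),(.05,.06),(.06,.085),(.085,.1)):
        q=Q[(Q[:,2]>lo)&(Q[:,2]<hi)];print(lo,len(q),q.min(0).round(4),q.max(0).round(4)) if len(q) else 0
    u,v=(177,236) if n=='top' else (204,188)
    Q=P[v-30:v+30,u-30:u+30].reshape(-1,3);q=Q[(Q[:,2]>.088)&(Q[:,2]<.105)];print('coup',len(q),q.min(0),q.max(0),np.median(q[:,2]))
E
```

```text
top table z [ 0.30887118 -0.02229704 -0.00135227]
top 487
0.03 24 [ 0.5427 -0.2319  0.0383] [ 0.5828 -0.1878  0.0499]
0.05 222 [ 0.5418 -0.2349  0.0504] [ 0.5937 -0.1872  0.0598]
0.06 128 [ 0.5523 -0.2277  0.0607] [ 0.5826 -0.197   0.085 ]
0.085 88 [ 0.554  -0.2242  0.0851] [ 0.5803 -0.1978  0.0927]
coup 388 [0.44922503 0.13375138 0.08801278] [0.50635832 0.19298631 0.09653131] 0.09197214131162251
side table z [ 4.43926335e-01 -1.50297501e-01  2.83722749e-04]
side 1026
0.03 104 [ 0.5416 -0.235   0.0307] [ 0.5793 -0.2078  0.05  ]
0.05 310 [ 0.5418 -0.235   0.05  ] [ 0.5924 -0.1865  0.0596]
0.06 237 [ 0.5521 -0.2263  0.06  ] [ 0.5787 -0.1985  0.0849]
0.085 145 [ 0.5536 -0.2255  0.0851] [ 0.5801 -0.1973  0.0935]
coup 310 [0.44710121 0.13236568 0.08800359] [0.50809249 0.19366567 0.09731083] 0.09257789049952242
```

View pics/m.png

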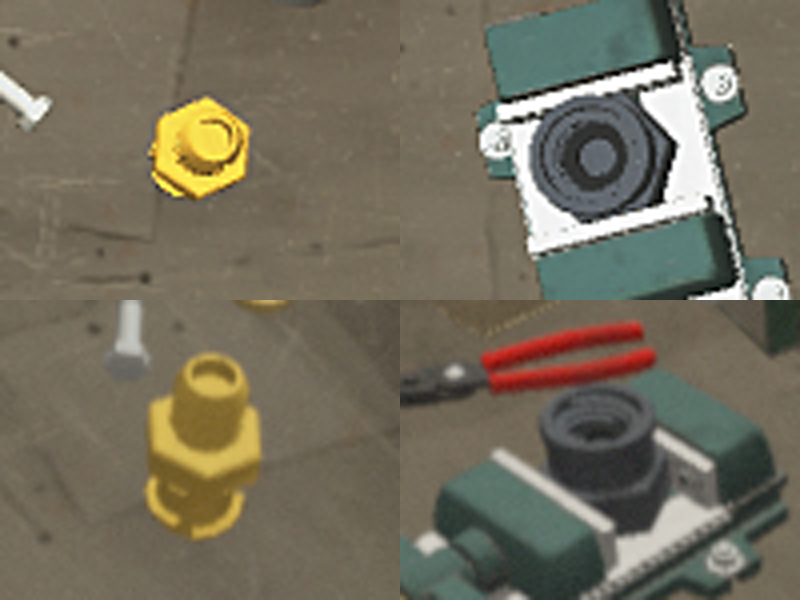

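The crops show the tail upright, with its hexagon corners clear. They also show the coupling mouth as a dark ring with its bore visible. Next I'll fit circles and the hexagon phase.

Run:
```python
from h import *
H=[];B=[]
for n,(u,v),(cu,cv) in(('top',(361,194),(177,236)),('side',(350,297),(204,188))):
    i,d=load(n);P=cloud(n,d)
    hsv=cv2.cvtColor(i,cv2.COLOR_RGB2HSV);mk=cv2.inRange(hsv,(15,100,50),(35,255,255))
    w=np.zeros_like(mk);w[v-28:v+28,u-22:u+22]=1;Q=P[(mk*w)>0]
    f=lambda lo,hi:Q[(Q[:,2]>lo)&(Q[:,2]<hi)]
    h=f(.0535,.0595)[:,:2];b=f(.087,.096)
    c,r=cv2.minEnclosingCircle((b[:,:2]*1000).astype(np.float32));print(n,'barb top',c,r,'z',np.percentile(b[:,2],[50,90]))
    hull=cv2.convexHull((h*1000).astype(np.float32))[:,0];m=cv2.minEnclosingCircle(hull);print('hex',m,'npts',len(h))
    # hexagon: min over yaw & centre of max projection (support) 
    best=[]
    for a in range(0,60):
        A=np.deg2rad(a+np.array([0,60,120]));N=np.stack([np.cos(A),np.sin(A)],1);p=hull@N.T
        best.append((np.ptp(p,axis=0).sum(),a,np.ptp(p,axis=0).round(1),np.linalg.lstsq(N,(p.max(0)+p.min(0))/2,rcond=None)[0].round(1)))
    best.sort(key=lambda x:x[0]);print(best[:4])
    # coupling
    Q=P[cv-30:cv+30,cu-30:cu+30].reshape(-1,3);q=Q[(Q[:,2]>.088)&(Q[:,2]<.102)]
    q=q[np.hypot(q[:,0]-.4777,q[:,1]-.163)<.036]
    print('coup',cv2.minEnclosingCircle((q[:,:2]*1000).astype(np.float32)),np.percentile(q[:,2],[10,50,90]))
    # robust inner+outer edges by angular bins
    c0=np.array([.4777,.163]);dq=q[:,:2]-c0;an=np.arctan2(dq[:,1],dq[:,0]);rr=np.hypot(*dq.T)
    k=((an+np.pi)/(np.pi/8)).astype(int)%16
    print('rmin',[round(rr[k==j].min()*1e3,1) if (k==j).any() else 0 for j in range(16)]);print('rmax',[round(rr[k==j].max()*1e3,1) if (k==j).any() else 0 for j in range(16)])
```

```text
top barb top (567.7011108398438, -211.01266479492188) 13.781068801879883 z [0.08904034 0.09078465]
hex ((567.7218017578125, -211.6745147705078), 26.09814453125) npts 182
[(np.float64(138.45149443809285), 24, array([45.7, 46.2, 46.6]), array([ 567.5, -211.8])), (np.float64(138.61105279421207), 25, array([45.7, 46. , 46.8]), array([ 567.6, -211.7])), (np.float64(138.62018769175998), 23, array([45.9, 46.4, 46.3]), array([ 567.6, -211.7])), (np.float64(138.74665589341228), 22, array([46.1, 46.5, 46.1]), array([ 567.6, -211.7]))]
coup ((477.9563903808594, 163.2994384765625), 30.035364151000977) [0.08926537 0.09197214 0.09478625]
rmin [np.float64(17.6), np.float64(17.6), np.float64(21.0), np.float64(20.3), np.float64(19.0), np.float64(18.0), np.float64(18.1), np.float64(19.3), np.float64(21.1), np.float64(18.4), np.float64(17.9), np.float64(18.2), np.float64(17.8), np.float64(20.4), np.float64(17.9), np.float64(17.7)]
rmax [np.float64(29.4), np.float64(29.2), np.float64(29.2), np.float64(29.7), np.float64(29.6), np.float64(29.8), np.float64(29.9), np.float64(29.8), np.float64(30.4), np.flo
[... 640 characters left out ...]
 -211.1]))]
coup ((477.80218505859375, 163.7407989501953), 31.71578025817871) [0.08896151 0.09257789 0.09489258]
rmin [np.float64(16.5), np.float64(17.6), np.float64(22.2), np.float64(22.8), np.float64(15.2), np.float64(16.8), np.float64(17.9), np.float64(18.3), np.float64(19.7), np.float64(16.4), np.float64(18.9), np.float64(19.9), np.float64(17.7), np.float64(20.6), np.float64(19.4), np.float64(19.8)]
rmax [np.float64(30.7), np.float64(30.3), np.float64(30.6), np.float64(31.0), np.float64(29.1), np.float64(30.1), np.float64(29.0), np.float64(29.1), np.float64(31.2), np.float64(27.9), np.float64(32.3), np.float64(30.3), np.float64(31.3), np.float64(32.3), np.float64(29.6), np.float64(30.9)]
```

```bash
cat > to.py <<'E'
import sys
from h import *
x,y,z,hd=map(float,sys.argv[1:5]);s=ctrl.get_state();r=R.from_quat(s['eef_rot'])
Y=np.r_[np.cos(np.deg2rad(hd)),np.sin(np.deg2rad(hd)),0];Z=np.r_[0,0,-1.];g=R.from_matrix(np.stack([np.cross(Y,Z),Y,Z],1))
M=r.as_matrix()
print('d',r.inv().apply(np.r_[x,y,z]-s['eef_pos']).round(4),'rv',(r.inv()*g).as_rotvec().round(3),'q7',s['joint_pos'][6].round(3),'head',np.rad2deg(np.arctan2(M[1,1],M[0,1])).round(1),'pos',s['eef_pos'].round(4),'t',s['time_s'].round(2))
E
cat > st.py <<'E'
from h import *
s=ctrl.get_state();M=R.from_quat(s['eef_rot']).as_matrix()
print('t%.2f pos %s head %.1f tilt %s F %s T %s w %.4f ff %.0f q7 %.2f'%(s['time_s'],s['eef_pos'].round(4),np.rad2deg(np.arctan2(M[1,1],M[0,1])),M[:2,2].round(4),s['wrist_force'].round(1),s['torque'].round(3),s['grip_width'],s['finger_force'],s['joint_pos'][6]))
E
echo '-0.278 -0.286 0 0 0 0.8
-0.278 -0.286 0 0 0 0.8
-0.278 -0.286 0 0 0 0.8
-0.278 -0.286 0 0 0 0.8
-0.278 -0.286 0 0 0 0.8
-0.278 -0.286 0 0 0 0.8
-0.278 -0.286 0 0 0 0.8
-0.278 -0.286 0 0 0 0.8
-0.278 -0.286 0 0 0 0.8
-0.278 -0.286 0 0 0 0.8' > rows.txt && python3 steer.py rows.txt 0.085
python3 st.py; python3 to.py 0.5674 -0.2113 0.2 -36
```

```text
time_s: 0.93
eef_pos: [0.4181, 0.2288, 0.25]
eef_rot: [0.583, 0.813, -0.0, 0.0]
wrist_force: [0.6, 0.3, -0.3]
grip_width: 0.085
finger_force: 0.0
t0.93 pos [0.4181 0.2288 0.25  ] head 18.7 tilt [-0.0002 -0.0003] F [ 0.6  0.3 -0.3] T [ 0.024 -0.035 -0.07 ] w 0.0850 ff 0 q7 -0.26Traceback (most recent call last):
  File "to.py", line 6, in <module>
    print('d',r.inv().apply(np.r_[x,y,z]-s['eef_pos']).round(4),'rv',(r.inv()*g).as_rotvec().round(3),'q7',s['joint_pos'][6].round(3),'head',np.rad2deg(np.arctan2(M[1,1],M[0,1])).round(1),'pos',s['eef_pos'].round(4),'t',s['time_s'].round(2))
                                                                                                                                                                                                                            ^^^^^^^^^^^^^^^^^
AttributeError: 'float' object has no attribute 'round'
```

```bash
sed -i "s/s\['time_s'\].round(2)/round(s['time_s'],2)/" to.py; python3 to.py 0.5674 -0.2113 0.2 -36
```

```text
d [-4.647e-01  1.000e-04  5.010e-02] rv [-0.     0.     0.955] q7 -0.261 head 18.7 pos [0.4181 0.2288 0.25  ] t 0.93
```

```bash
echo '-0.4 0 0.04 0 0 0.955
-0.4 0 0.04 0 0 0.955
-0.4 0 0.04 0 0 0.955
-0.4 0 0.04 0 0 0.955
-0.4 0 0.04 0 0 0.955
-0.4 0 0.04 0 0 0.955
-0.4 0 0.04 0 0 0.955
-0.4 0 0.04 0 0 0.955
-0.4 0 0.04 0 0 0.955
-0.4 0 0.04 0 0 0.955' > rows.txt && python3 steer.py rows.txt >/dev/null
python3 to.py 0.5674 -0.2113 0.16 -36
```

```text
d [-0.0385  0.0528  0.0497] rv [0.001 0.001 0.001] q7 -0.2 head -36.0 pos [ 0.5472 -0.1491  0.2096] t 1.77
```

```bash
echo '-0.0385 0.0528 0.05 0 0 0
-0.0385 0.0528 0.05 0 0 0
-0.0385 0.0528 0.05 0 0 0
-0.0385 0.0528 0.05 0 0 0' > rows.txt && python3 steer.py rows.txt >/dev/null
python3 to.py 0.5674 -0.2113 0.06 -36
```

```text
d [-0.0004  0.0024  0.0981] rv [-0.002  0.003 -0.   ] q7 -0.038 head -36.0 pos [ 0.566  -0.2095  0.1581] t 2.1
```

```bash
echo '0 0 0.03 0 0 0
0 0 0.06 0 0 0
0 0 0.08 0 0 0
0 0 0.098 0 0 0
0 0 0.1 0 0 0
0 0 0.1 0 0 0' > rows.txt && python3 steer.py rows.txt >/dev/null
python3 to.py 0.5674 -0.2113 0.06 -36; python3 st.py
```

```text
d [-0.0038  0.0031  0.0001] rv [-0.001  0.     0.004] q7 0.048 head -35.8 pos [ 0.5671 -0.2064  0.0601] t 2.6
t2.60 pos [ 0.5671 -0.2064  0.0601] head -35.8 tilt [-0.001   0.0005] F [-0.5  0.6  0.9] T [ 0.005  0.    -0.042] w 0.0849 ff 0 q7 0.05
```

```bash
echo '0 0 0 0 0 0
0 0 0 0 0 0
0 0 0 0 0 0' > rows.txt && python3 steer.py rows.txt >/dev/null
python3 to.py 0.5674 -0.2113 0.06 -36; python3 st.py
```

```text
d [-0.0036  0.0018  0.0014] rv [ 0.002 -0.001  0.004] q7 0.049 head -35.8 pos [ 0.568  -0.2073  0.0614] t 2.85
t2.85 pos [ 0.568  -0.2073  0.0614] head -35.8 tilt [ 0.0019 -0.0002] F [-0.3 -0.3  0.3] T [-0.001  0.003 -0.046] w 0.0852 ff 0 q7 0.05
```

```bash
echo '-0.0036 0.002 0.001 0 0 0.004
-0.0036 0.002 0.001 0 0 0.004
-0.0036 0.002 0.001 0 0 0.004
-0.0036 0.002 0.001 0 0 0.004' > rows.txt && python3 steer.py rows.txt >/dev/null
python3 to.py 0.5674 -0.2113 0.06 -36; for i in 1 2 3; do python3 st.py; done
```

```text
d [ 0.0006  0.0003 -0.0009] rv [ 0.    -0.    -0.001] q7 0.053 head -36.1 pos [ 0.5668 -0.2116  0.0591] t 3.18
t3.18 pos [ 0.5668 -0.2116  0.0591] head -36.1 tilt [ 0.0001 -0.    ] F [ 0.3  0.1 -0.1] T [ 0.042 -0.037  0.017] w 0.0851 ff 0 q7 0.05
t3.18 pos [ 0.5668 -0.2116  0.0591] head -36.1 tilt [ 0.0001 -0.    ] F [ 0.3  0.1 -0.1] T [ 0.042 -0.037  0.017] w 0.0851 ff 0 q7 0.05
t3.18 pos [ 0.5668 -0.2116  0.0591] head -36.1 tilt [ 0.0001 -0.    ] F [ 0.3  0.1 -0.1] T [ 0.042 -0.037  0.017] w 0.0851 ff 0 q7 0.05
```

```bash
echo '0 0 0 0 0 0
0 0 0 0 0 0
0 0 0 0 0 0
0 0 0 0 0 0
0 0 0 0 0 0
0 0 0 0 0 0
0 0 0 0 0 0
0 0 0 0 0 0' > rows.txt && python3 steer.py rows.txt 0.03 60 >/dev/null
python3 st.py
```

```text
t3.85 pos [ 0.567  -0.2116  0.0593] head -36.0 tilt [ 0.0004 -0.0001] F [-0.3 -0.3  5.1] T [0.102 0.242 0.007] w 0.0446 ff 61 q7 0.05
```

```bash
echo '0 0 -0.02 0 0 0
0 0 -0.06 0 0 0
0 0 -0.1 0 0 0
0 0 -0.13 0 0 0
0 0 -0.16 0 0 -0.1
0 0 -0.16 0 0 -0.2' > rows.txt && python3 steer.py rows.txt >/dev/null
python3 st.py; python3 to.py 0.478 0.1634 0.22 40
```

```text
t4.35 pos [ 0.5686 -0.2125  0.2244] head -24.4 tilt [ 0.0063 -0.0014] F [ 2.  -0.3 -3.2] T [-0.044 -0.089  0.043] w 0.0443 ff 64 q7 0.10
d [ 0.305  -0.2377  0.0033] rv [ 0.006  0.002 -1.123] q7 0.096 head -24.4 pos [ 0.5686 -0.2125  0.2244] t 4.35
```

```bash
echo '0.03 -0.024 0 0 0 -0.1
0.06 -0.048 0 0 0 -0.22
0.09 -0.071 0 0 0 -0.34
0.12 -0.095 0 0 0 -0.46
0.15 -0.119 0 0 0 -0.58
0.18 -0.143 0 0 0 -0.7
0.21 -0.166 0 0 0 -0.82
0.24 -0.19 0 0 0 -0.94
0.27 -0.214 0 0 0 -1.05
0.3 -0.236 0 0 0 -1.12' > rows.txt && python3 steer.py rows.txt >/dev/null
python3 st.py; python3 to.py 0.478 0.1634 0.22 100
```

```text
t5.18 pos [0.4756 0.1611 0.2189] head 40.0 tilt [-0.0005  0.    ] F [ 1.1 -0.  -3.5] T [-0.04  -0.124 -0.004] w 0.0444 ff 64 q7 0.32
d [ 0.0002  0.0033 -0.0011] rv [-0.    -0.    -1.048] q7 0.316 head 40.0 pos [0.4756 0.1611 0.2189] t 5.18
```

```bash
echo '0 0 0 0 0 -0.12
0 0 0 0 0 -0.24
0 0 0 0 0 -0.36
0 0 0 0 0 -0.48
0 0 0 0 0 -0.6
0 0 0 0 0 -0.72
0 0 0 0 0 -0.84
0 0 0 0 0 -0.96
0 0 0 0 0 -1.05' > rows.txt && python3 steer.py rows.txt >/dev/null
python3 st.py
echo '0 0 0 0 0 -0.12
0 0 0 0 0 -0.24
0 0 0 0 0 -0.36
0 0 0 0 0 -0.48
0 0 0 0 0 -0.6
0 0 0 0 0 -0.72
0 0 0 0 0 -0.84
0 0 0 0 0 -0.96
0 0 0 0 0 -1.05
0 0 0 0 0 -1.05' > rows.txt && python3 steer.py rows.txt >/dev/null
python3 st.py; python3 to.py 0.478 0.1634 0.17 160
python3 - <<'E'
from h import *
fr={n:ctrl.grab_frame(n) for n in('side','top')}
for n,(i,d) in fr.items(): np.savez(f"pics/{n}1.npz",im=i,d=d)
m=np.hstack([cv2.resize(fr['side'][0][100:240,140:270],(390,420)),cv2.resize(fr['top'][0][166:306,112:242],(390,420))]);cv2.imwrite('pics/m1.png',m[:,:,::-1])
E
```

```text
t5.93 pos [0.4766 0.1593 0.2187] head 100.1 tilt [-0.0007 -0.0004] F [-0.2 -0.7 -4.4] T [0.017 0.011 0.028] w 0.0446 ff 64 q7 1.34
t6.77 pos [0.4767 0.1592 0.2187] head 160.2 tilt [-0.0007 -0.0003] F [ 0.4  0.  -3.9] T [-0.019 -0.014 -0.025] w 0.0445 ff 64 q7 2.36
d [-0.0044  0.0001  0.0487] rv [ 0.001 -0.001  0.003] q7 2.36 head 160.2 pos [0.4767 0.1592 0.2187] t 6.77
```

View pics/m1.png

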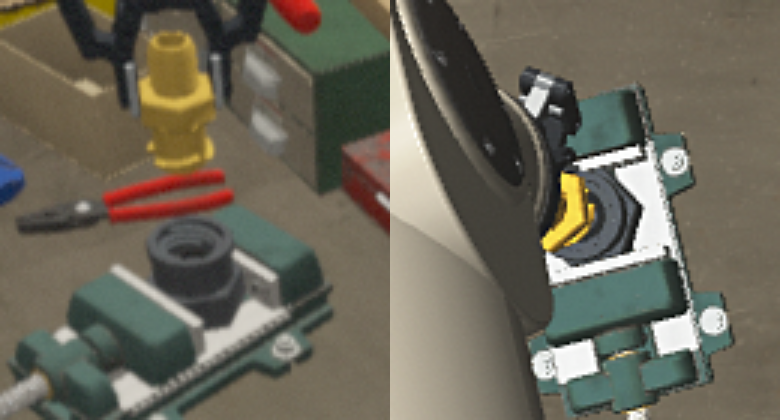

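The side crop shows the tail hanging upright in the fingers at crop (175,100), with the coupling mouth below it at (190,245). I'll check the tail's centre against the TCP, and refine the coupling axis from the unobstructed bore.

Run:
```python
from h import *
i,d=load('side',1);P=cloud('side',d);tcp=ctrl.get_state()['eef_pos']
hsv=cv2.cvtColor(i,cv2.COLOR_RGB2HSV);mk=cv2.inRange(hsv,(15,100,50),(35,255,255))
w=np.zeros_like(mk);w[100:165,180:220]=1;Q=P[(mk*w)>0]
Q=Q[np.hypot(*(Q[:,:2]-tcp[:2]).T)<.035]
print(tcp,np.percentile(Q[:,2],[1,99]))
from scipy.optimize import least_squares
for nm,lo,hi,r in(('barb',.225,.247,.0145),('shank low',.158,.175,.0)):
    q=Q[(Q[:,2]>lo)&(Q[:,2]<hi)]
    print(nm,len(q),q.min(0).round(4),q.max(0).round(4))
    f=lambda p:np.hypot(q[:,0]-p[0],q[:,1]-p[1])-p[2]
    s=least_squares(f,[*tcp[:2],.015],loss='soft_l1',f_scale=.001);print(s.x.round(4))
b=Q[Q[:,2]>.2435];print('top',cv2.minEnclosingCircle((b[:,:2]*1000).astype(np.float32)))
```

```text
[0.47679164 0.15927192 0.21878145] [0.16478411 0.24982113]
barb 205 [0.4607 0.1409 0.2252] [0.4939 0.1708 0.247 ]
[0.4756 0.1572 0.013 ]
shank low 108 [0.4539 0.1367 0.162 ] [0.4952 0.1737 0.1749]
[0.4755 0.1602 0.0186]
top ((474.5813903808594, 156.7838134765625), 14.959799766540527)
```

```bash
python3 to.py 0.4784 0.1635 0.156 160;echo '-0.0046 0.0001 0.02 0 0 0
-0.0046 0.0001 0.04 0 0 0
-0.0046 0.0001 0.06 0 0 0
-0.0046 0.0001 0.0625 0 0 0
-0.0046 0.0001 0.0625 0 0 0' > rows.txt && python3 steer.py rows.txt >/dev/null; python3 st.py
python3 to.py 0.4784 0.1635 0.15 160
```

```text
d [-0.0046 -0.0001  0.0628] rv [ 0.    -0.    -0.005] q7 2.352 head 159.7 pos [0.4768 0.1593 0.2188] t 6.87
t7.28 pos [0.4778 0.1635 0.1557] head 159.8 tilt [-0.0023 -0.0013] F [ 0.8  0.1 -3.7] T [ 0.031 -0.006  0.003] w 0.0448 ff 64 q7 2.35
d [-0.0002 -0.0006  0.0057] rv [ 0.002 -0.002 -0.004] q7 2.354 head 159.8 pos [0.4778 0.1635 0.1557] t 7.28
```

Now a gentle descent onto the ridges, watching force.

```bash
echo '0 0 0.0015 0 0 0
0 0 0.003 0 0 0
0 0 0.0045 0 0 0
0 0 0.0045 0 0 0' > rows.txt && python3 steer.py rows.txt >/dev/null; python3 st.py
echo '0 0 0.0015 0 0 0
0 0 0.003 0 0 0
0 0 0.003 0 0 0' > rows.txt && python3 steer.py rows.txt >/dev/null; python3 st.py
echo '0 0 0.001 0 0 0
0 0 0.002 0 0 0
0 0 0.002 0 0 0' > rows.txt && python3 steer.py rows.txt >/dev/null; python3 st.py
```

```text
t7.62 pos [0.4787 0.164  0.1525] head 159.9 tilt [0.0007 0.0004] F [-0.4 -0.9 -4.9] T [ 0.004  0.029 -0.029] w 0.0443 ff 64 q7 2.36
t7.87 pos [0.4784 0.1638 0.1489] head 159.9 tilt [-0.0001 -0.0001] F [-0.5 -0.1 -3. ] T [ 0.032 -0.049  0.031] w 0.0445 ff 64 q7 2.36
t8.12 pos [0.4785 0.1639 0.1469] head 159.9 tilt [-0.0001 -0.    ] F [ 0.4  0.9 -3.8] T [ 0.081 -0.136 -0.038] w 0.0444 ff 64 q7 2.36
```

```bash
for k in 1; do echo '0 0 0.0005 0 0 0
0 0 0.001 0 0 0
0 0 0.001 0 0 0' > rows.txt && python3 steer.py rows.txt >/dev/null; python3 st.py; done
echo '0 0 0.0005 0 0 0
0 0 0.001 0 0 0
0 0 0.001 0 0 0' > rows.txt && python3 steer.py rows.txt >/dev/null; python3 st.py
```

```text
t8.37 pos [0.4785 0.1639 0.146 ] head 159.9 tilt [0. 0.] F [ 0.5  0.4 -4.6] T [ 0.073 -0.144  0.034] w 0.0446 ff 64 q7 2.36
t8.62 pos [0.4785 0.1639 0.1449] head 159.9 tilt [-0.  0.] F [-0.   0.8 -3.6] T [ 0.105 -0.19  -0.025] w 0.0443 ff 64 q7 2.36
```

```bash
echo '0 0 0.0005 0 0 0
0 0 0.001 0 0 0
0 0 0.001 0 0 0' > rows.txt && python3 steer.py rows.txt >/dev/null; python3 st.py
echo '0 0 0.0005 0 0 0
0 0 0.001 0 0 0
0 0 0.001 0 0 0' > rows.txt && python3 steer.py rows.txt >/dev/null; python3 st.py
echo '0 0 0.0005 0 0 0
0 0 0.001 0 0 0
0 0 0.001 0 0 0' > rows.txt && python3 steer.py rows.txt >/dev/null; python3 st.py
```

```text
t8.87 pos [0.4785 0.1639 0.1439] head 159.9 tilt [-0.  0.] F [ 0.7  0.9 -3.9] T [ 0.228 -0.169  0.002] w 0.0447 ff 64 q7 2.36
t9.12 pos [0.4785 0.1639 0.1429] head 159.9 tilt [-0.  0.] F [ 0.3  1.6 -4.1] T [ 0.334 -0.17   0.018] w 0.0443 ff 64 q7 2.36
t9.37 pos [0.4786 0.1641 0.1425] head 159.9 tilt [0.0002 0.0003] F [-3.7  0.4  7.8] T [ 0.126  0.668 -0.039] w 0.0447 ff 66 q7 2.36
```

```bash
echo '0 0 -0.0003 0 0 0.1
0 0 -0.0001 0 0 0.2
0 0 0.0002 0 0 0.3
0 0 0.0002 0 0 0.3' > rows.txt && python3 steer.py rows.txt >/dev/null; python3 st.py
echo '0 0 0.0003 0 0 0.1
0 0 0.0006 0 0 0.2
0 0 0.0009 0 0 0.3
0 0 0.0009 0 0 0.3' > rows.txt && python3 steer.py rows.txt >/dev/null; python3 st.py
```

```text
t9.70 pos [0.4785 0.1638 0.1418] head 142.4 tilt [ 0.0002 -0.0001] F [ 0.1  0.3 -1.8] T [ 0.043 -0.04   0.002] w 0.0439 ff 64 q7 2.08
t10.03 pos [0.4786 0.1639 0.141 ] head 125.4 tilt [ 0.0003 -0.0001] F [-0.5 -0.4 -0. ] T [-0.248 -0.122  0.012] w 0.0445 ff 65 q7 1.80
```

```bash
echo '0 0 0.0003 0 0 0.1
0 0 0.0006 0 0 0.2
0 0 0.0009 0 0 0.3
0 0 0.0009 0 0 0.3' > rows.txt && python3 steer.py rows.txt >/dev/null; python3 st.py
echo '0 0 0.0003 0 0 0.1
0 0 0.0006 0 0 0.2
0 0 0.0009 0 0 0.3
0 0 0.0009 0 0 0.3' > rows.txt && python3 steer.py rows.txt >/dev/null; python3 st.py
```

```text
t10.37 pos [0.4787 0.1639 0.1402] head 108.4 tilt [ 0.0005 -0.    ] F [ 0.  -0.9  1.5] T [-0.264 -0.141 -0.031] w 0.0444 ff 65 q7 1.53
t10.70 pos [0.4788 0.1639 0.1393] head 91.3 tilt [ 0.0005 -0.    ] F [ 0.3 -0.5  3.2] T [-0.207 -0.183 -0.006] w 0.0445 ff 65 q7 1.26
```

```bash
echo '0 0 0.0002 0 0 0.1
0 0 0.0005 0 0 0.2
0 0 0.0008 0 0 0.3' > rows.txt && python3 steer.py rows.txt >/dev/null; python3 st.py
echo '0 0 0.0003 0 0 0.1
0 0 0.0006 0 0 0.2
0 0 0.00085 0 0 0.3' > rows.txt && python3 steer.py rows.txt >/dev/null; python3 st.py
echo '0 0 0.0003 0 0 0.1
0 0 0.0006 0 0 0.2
0 0 0.00085 0 0 0.3' > rows.txt && python3 steer.py rows.txt >/dev/null; python3 st.py
```

```text
t10.95 pos [0.4788 0.1638 0.1385] head 74.2 tilt [0.0006 0.0001] F [ 2.6 -0.5  1.6] T [-0.265 -0.573  0.056] w 0.0446 ff 65 q7 0.99
t11.20 pos [0.4788 0.1637 0.1377] head 57.0 tilt [ 0.0005 -0.    ] F [ 2.  -1.4  2.3] T [-0.42 -0.35  0.06] w 0.0444 ff 65 q7 0.72
t11.45 pos [0.4786 0.1636 0.1368] head 39.9 tilt [ 0.0001 -0.0002] F [ 0.6 -1.2  3.3] T [-0.541 -0.162  0.082] w 0.0444 ff 65 q7 0.46
```

```bash
echo '0 0 0.0002 0 0 0.1
0 0 0.0005 0 0 0.2' > rows.txt && python3 steer.py rows.txt >/dev/null; python3 st.py
echo '0 0 0.0003 0 0 0.1
0 0 0.00057 0 0 0.2' > rows.txt && python3 steer.py rows.txt >/dev/null; python3 st.py
echo '0 0 0.0003 0 0 0.1
0 0 0.00057 0 0 0.2' > rows.txt && python3 steer.py rows.txt >/dev/null; python3 st.py
```

```text
t11.62 pos [0.4785 0.1636 0.1362] head 28.4 tilt [-0.0002 -0.0002] F [ 0.  -2.4  3.6] T [-0.596  0.011  0.105] w 0.0445 ff 65 q7 0.28
t11.78 pos [0.4784 0.1635 0.1358] head 16.9 tilt [-0.0004 -0.0002] F [-2.8 -2.2 13. ] T [-0.676  0.758  0.08 ] w 0.0443 ff 66 q7 0.11
t11.95 pos [0.4783 0.1637 0.1354] head 5.5 tilt [-0.0008  0.0002] F [-5.  -1.7 17.3] T [-0.528  1.321  0.192] w 0.0441 ff 67 q7 -0.06
```

```bash
echo '0 0 -0.0006 0 0 0
0 0 -0.0006 0 0 0' > rows.txt && python3 steer.py rows.txt >/dev/null; python3 st.py
echo '0 0 0.0 0 0 0.05
0 0 0.0 0 0 0.1' > rows.txt && python3 steer.py rows.txt >/dev/null; python3 st.py
```

```text
t12.12 pos [0.4783 0.1637 0.1358] head 5.7 tilt [-0.0007 -0.0001] F [-2.7 -1.6 10.8] T [-0.526  0.791 -0.098] w 0.0442 ff 66 q7 -0.06
t12.28 pos [0.4781 0.1638 0.1357] head -0.1 tilt [-0.0011  0.0002] F [-2.7 -0.2  6.7] T [-0.096  0.837  0.161] w 0.0444 ff 65 q7 -0.15
```

```bash
echo '0 0 0.0 0 0 0.05
0 0 0.0 0 0 0.1' > rows.txt && python3 steer.py rows.txt >/dev/null; python3 st.py
echo '0 0 0.0 0 0 0.05
0 0 0.0 0 0 0.1' > rows.txt && python3 steer.py rows.txt >/dev/null; python3 st.py
```

```text
t12.45 pos [0.4779 0.164  0.1356] head -5.8 tilt [-0.0014  0.0002] F [-1.3  2.1  3.5] T [0.286 0.787 0.333] w 0.0446 ff 65 q7 -0.23
t12.62 pos [0.4777 0.1642 0.1353] head -11.5 tilt [-0.0018  0.0001] F [-1.4  1.8 -2.2] T [0.597 0.628 0.387] w 0.0446 ff 64 q7 -0.32
```

```bash
echo '0 0 0.0003 0 0 0.1
0 0 0.0006 0 0 0.2' > rows.txt && python3 steer.py rows.txt >/dev/null; python3 st.py
echo '0 0 0.0003 0 0 0.1
0 0 0.0006 0 0 0.2' > rows.txt && python3 steer.py rows.txt >/dev/null; python3 st.py
```

```text
t12.78 pos [0.4776 0.1643 0.1348] head -23.1 tilt [-0.002   0.0004] F [-1.6  1.8  1.3] T [0.783 0.91  0.468] w 0.0444 ff 65 q7 -0.48
t12.95 pos [0.4777 0.1644 0.1342] head -34.6 tilt [-0.0019  0.0005] F [-3.   1.8  2.8] T [0.866 0.908 0.641] w 0.0443 ff 65 q7 -0.65
```

```bash
echo '0 0 0 0 0 0
0 0 0 0 0 0
0 0 0 0 0 0
0 0 0 0 0 0
0 0 0 0 0 0
0 0 0 0 0 0' > rows.txt && python3 steer.py rows.txt 0.07 >/dev/null; python3 st.py; python3 to.py 0.4784 0.1637 0.1342 -34.6
python3 - <<'E'
from h import *
from scipy.optimize import least_squares
i,d=ctrl.grab_frame('side');np.savez("pics/side2.npz",im=i,d=d);P=cloud('side',d)
cv2.imwrite('pics/m2.png',cv2.resize(i[110:230,140:280],(700,600))[:,:,::-1])
hsv=cv2.cvtColor(i,cv2.COLOR_RGB2HSV);mk=cv2.inRange(hsv,(15,100,50),(35,255,255))
w=np.zeros_like(mk);w[110:230,150:260]=1;Q=P[(mk*w)>0];Q=Q[np.hypot(Q[:,0]-.478,Q[:,1]-.1637)<.035]
print(np.percentile(Q[:,2],[1,99]).round(4))
b=Q[(Q[:,2]>.158)];print('top',len(b),cv2.minEnclosingCircle((b[:,:2]*1000).astype(np.float32)))
q=Q[(Q[:,2]>.14)&(Q[:,2]<.16)];print(least_squares(lambda p:np.hypot(q[:,0]-p[0],q[:,1]-p[1])-p[2],[.478,.1637,.015],loss='soft_l1',f_scale=.001).x.round(4))
E
```

```text
t13.45 pos [0.4785 0.1638 0.1344] head -34.8 tilt [0.     0.0002] F [ 0.6 -0.5  0.4] T [ 0.031  0.025 -0.019] w 0.0700 ff 0 q7 -0.65
d [-0.0001 -0.0001  0.0002] rv [-0.    -0.    -0.004] q7 -0.65 head -34.8 pos [0.4785 0.1638 0.1344] t 13.45
[0.0898 0.1655]
top 111 ((476.19781494140625, 164.068359375), 14.950573921203613)
[0.4768 0.1636 0.013 ]
```

View pics/m2.png

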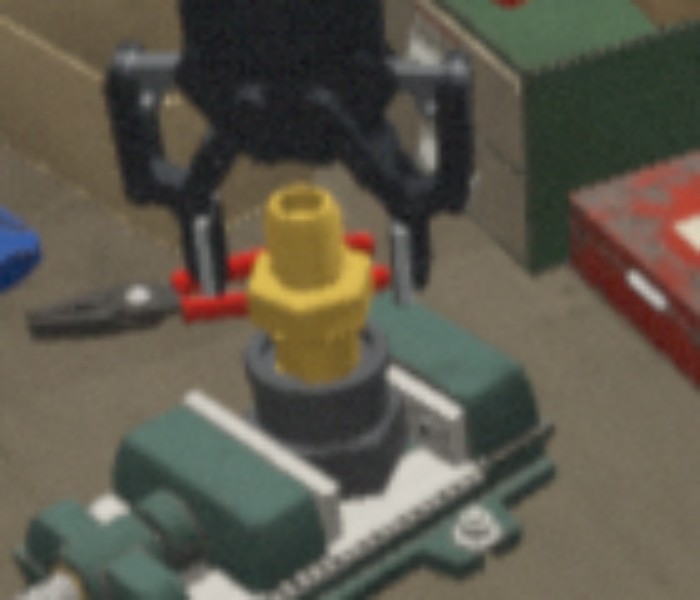

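The picture shows the tail standing square in the coupling: barb top at about (303,195), hexagon above the mouth, fingers clear on both sides. The lateral load on the earlier grip was 1 mm of offset along the closing axis, so I'll recentre, regrip and finish the flat.

```bash
echo '0 -0.001 0 0 0 0
0 -0.001 0 0 0 0' > rows.txt && python3 steer.py rows.txt >/dev/null; python3 st.py
echo '0 0 0 0 0 0
0 0 0 0 0 0
0 0 0 0 0 0
0 0 0 0 0 0
0 0 0 0 0 0
0 0 0 0 0 0' > rows.txt && python3 steer.py rows.txt 0.03 60 >/dev/null; python3 st.py
echo '0 0 0.00015 0 0 0.05
0 0 0.0003 0 0 0.1' > rows.txt && python3 steer.py rows.txt >/dev/null; python3 st.py
```

```text
t13.67 pos [0.4775 0.1645 0.1344] head -34.9 tilt [-0.0001 -0.    ] F [ 0.1  0.4 -0.2] T [ 0.001 -0.028  0.02 ] w 0.0699 ff 0 q7 -0.65
t14.17 pos [0.4779 0.1644 0.1347] head -34.9 tilt [0.0003 0.0002] F [-1.3 -1.4  7.2] T [-0.166  0.361  0.032] w 0.0447 ff 60 q7 -0.65
t14.33 pos [0.4778 0.1644 0.1344] head -40.7 tilt [0.0001 0.0003] F [-2.2 -1.5  8.5] T [-0.232  0.586  0.584] w 0.0444 ff 61 q7 -0.74
```

```bash
echo '0 0 0.0002 0 0 0.09
0 0 0.0004 0 0 0.18' > rows.txt && python3 steer.py rows.txt >/dev/null; python3 st.py
echo '0 0 0.0003 0 0 0.09
0 0 0.0005 0 0 0.175
0 0 0.0005 0 0 0.175' > rows.txt && python3 steer.py rows.txt >/dev/null; python3 st.py
```

```text
t14.50 pos [0.4778 0.1644 0.134 ] head -51.1 tilt [0.0002 0.0003] F [-1.3 -1.8  5. ] T [-0.124  0.285  0.741] w 0.0446 ff 60 q7 -0.88
t14.75 pos [0.4779 0.1645 0.1334] head -61.3 tilt [ 0.0002 -0.0002] F [-2.9 -0.7 10.2] T [-0.008  0.59  -0.327] w 0.0445 ff 61 q7 -1.02
```

```bash
echo '0 0 0 0 0 0
0 0 0 0 0 0
0 0 0 0 0 0
0 0 0 0 0 0
0 0 0 0 0 0
0 0 0 0 0 0' > rows.txt && python3 steer.py rows.txt 0.08 >/dev/null; python3 st.py
echo '0 0 -0.02 0 0 0
0 0 -0.05 0 0 0
0 0 -0.09 0 0 0
0 0 -0.13 0 0 0
0 0 -0.15 0 0 0
0 0 -0.15 0 0 0' > rows.txt && python3 steer.py rows.txt >/dev/null; python3 st.py
python3 - <<'E'
from h import *
i,d=ctrl.grab_frame('side');P=cloud('side',d)
hsv=cv2.cvtColor(i,cv2.COLOR_RGB2HSV);mk=cv2.inRange(hsv,(15,100,50),(35,255,255))
w=np.zeros_like(mk);w[110:230,150:260]=1;Q=P[(mk*w)>0];Q=Q[np.hypot(Q[:,0]-.478,Q[:,1]-.1637)<.035]
print(np.percentile(Q[:,2],[1,99]).round(4))
cv2.imwrite('pics/m3.png',i[:,:,::-1])
E
```

```text
t15.25 pos [0.4776 0.1644 0.1332] head -61.0 tilt [-0.      0.0001] F [-0.4 -0.1 -0.3] T [-0.007 -0.006  0.002] w 0.0798 ff 0 q7 -1.02
t15.75 pos [0.4794 0.1648 0.2869] head -61.0 tilt [0.0037 0.0041] F [0.1 0.  0.4] T [-0.014 -0.015 -0.014] w 0.0798 ff 0 q7 -1.26
[0.0915 0.1645]
```

View pics/m3.png

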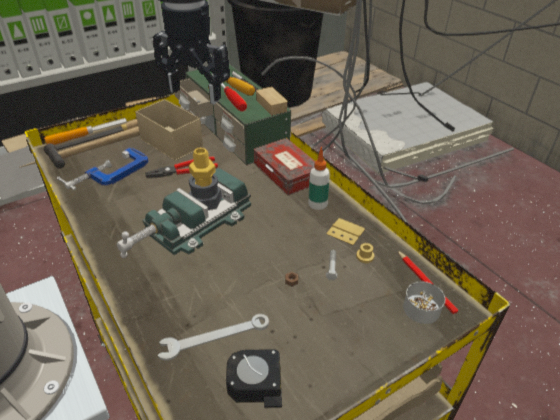

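The tail stands square in the coupling at (202,165), with the gripper clear above it and the bystanders where they were. Its top dropped about 1 mm over the last 26°, as the pitch requires. I'll hand the job in.

```bash
python3 -c "
from plant import ctrl
print(ctrl.close_job())"
```

```text
the job is handed in; nothing more can be done
None
```

The hose tail is screwed squarely into the coupling and turned about one flat (58–62°, take-up point read to within a few degrees) past where the washer was taken up; it is released with the bystanders unmoved, and the job was handed in at about 16 s.

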